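# Change a cap test jig over from red to black caps and start it

### The arm

A 7-joint arm with a two-finger parallel gripper is mounted at the origin on the work surface. World frame = base frame: x ahead of the robot, y to its left, z up, the work surface at z = 0. Lengths are in m, angles in rad, forces in N, time in s.
With the tool pointing down it reaches from about 0.35 to 0.9 m from the base axis. Payload 19.9 kg.
Tool frame: the origin (TCP) lies between the finger pads; the fingertips stand 19 mm ahead of it and the grasp point (between the pads) is the TCP; z points along the fingers, y is the line along which they close (so a half turn about z gives the same grasp; the last joint's range is limited). The gripper opens to 94 mm and grips with 3 to 60 N. Pads are 16 mm wide; open, the fingers measure 119 mm over their backs; the gripper's body (75 mm by 177 mm) begins 78 mm behind the grasp point.
Start: joints at [1.127, 0.417, -0.01, 1.614, 0.005, 1.111, -0.053], TCP at [0.245, -0.575, 0.224] pointing down, gripper open.
Joint ranges: [-2.81, 2.81], [-0.39, 2.02], [-1.27, 1.25], [0.06, 2.57], [-1.19, 4.33], [0.19, 2], [-2.82, 2.82]. Speed limits (rad/s): [1.89, 1.89, 2.39, 2.39, 3.01, 3.01, 3.01].

### API

Orientations are given as a 3x3 rotation matrix whose columns are the frame's x, y, z axes.
In Python, from rig import robot gives the robot as it stands. Calls block until the motion is done:
- robot.move_ptp(position, orientation): joint-space move of the TCP to a pose.
- robot.move_linear(position, velocity=0.15, frame=None, threshold=None): straight line of the TCP; frame=None keeps the orientation; velocity is the mean speed in m/s. With threshold (N) it stops when the force on the tool has changed by that much, and returns True; else False.
- robot.goto_joints(angles): joint-space move.
- robot.gripper_to(opening): finger opening in m; the grip force is fixed at half the most; returns when the fingers have stopped.
- robot.pause(seconds).
- robot.ik(position, orientation): joint angles nearest the present ones, or None.
- robot.get_state(): the state.
- robot.grab_frame(name): name is "side" or "top"; returns the picture (420x560x3 uint8, red, green, blue); there is no depth.
- robot.camera_info(name): a dict with "fx", "fy", "cx", "cy" (pixels), "rvec" (rotation vector, rad) and "tvec" (3), from world to camera coordinates, as OpenCV has them. Camera axes: x right, y down, z forward; pixel columns grow to the right and rows downward; lengths in m; the calibration is good to about 2 mm. A picture is of the moment at which its call begins. camera_info takes no time and is no camera call.
A pose or a line that the arm cannot do raises robot.PlanningError and nothing moves.
- robot.sign_off(): hands the job in; it is judged then, once.
The state is a dict: "time": time; "qpos": joint angles; "joint_vel": joint speeds; "effort": joint torques, N m; "ee_pos": TCP position; "tool_rot": TCP orientation; "force": force on the tool from outside, world axes, zero at the start; "moment": the same for the moment, N m; "opening": finger opening in m; "grasp_force": force on a finger pad.
Only numpy, scipy, OpenCV 4.12 (cv2) and the standard library are available. Lean on these libraries where they do the work, as an engineer would, in place of code of your own. Each camera call takes 0.05 s, during which the arm holds its last target. There are 200 camera calls.

### The job

Change the test jig over: open its clear cover, take every red cap of the last batch out of the nests and put it in the grey bin, then take every black cap from the blue tray, stand it upright on the jig's deck and push it into a nest of its own, fully home so that it is centred against both converging guides. When all are home, gently lower the cover until it is fully shut, and only then push the green start button all the way down and let it spring back; leave the pen and the white tub alone.

Things in the scene. Friction and masses are not known exactly. Their poses are not given: they have to be found in the camera images.
- cap1: black plastic valve cap: round foot 36 mm diameter, 20 mm high, then a neck 22 mm diameter up to a total height of 55 mm, with a thin orange band near the top; 40 to 85 g. Origin: centre of its underside, z up. It starts standing in the blue tray, its underside 5 mm above the table. Absent (None) in some starts.
- cap2: black plastic valve cap: round foot 36 mm diameter, 20 mm high, then a neck 22 mm diameter up to a total height of 55 mm, with a thin orange band near the top; 40 to 85 g. Origin: centre of its underside, z up. It starts standing in the blue tray, its underside 5 mm above the table. Absent (None) in some starts.
- cap3: black plastic valve cap: round foot 36 mm diameter, 20 mm high, then a neck 22 mm diameter up to a total height of 55 mm, with a thin orange band near the top; 40 to 85 g. Origin: centre of its underside, z up. It starts standing in the blue tray, its underside 5 mm above the table. Absent (None) in some starts.
- cap4: black plastic valve cap: round foot 36 mm diameter, 20 mm high, then a neck 22 mm diameter up to a total height of 55 mm, with a thin orange band near the top; 40 to 85 g. Origin: centre of its underside, z up. It starts standing in the blue tray, its underside 5 mm above the table. Absent (None) in some starts.
- red1: red plastic valve cap: round foot 36 mm diameter, 20 mm high, then a neck 22 mm diameter up to a total height of 55 mm, with a thin white band near the top; 40 to 85 g. Origin: centre of its underside, z up. It starts home in nest 1, under the cover. Absent (None) in some starts.
- red2: red plastic valve cap: round foot 36 mm diameter, 20 mm high, then a neck 22 mm diameter up to a total height of 55 mm, with a thin white band near the top; 40 to 85 g. Origin: centre of its underside, z up. It starts home in nest 2, under the cover. Absent (None) in some starts.
- red3: red plastic valve cap: round foot 36 mm diameter, 20 mm high, then a neck 22 mm diameter up to a total height of 55 mm, with a thin white band near the top; 40 to 85 g. Origin: centre of its underside, z up. It starts home in nest 3, under the cover. Absent (None) in some starts.
- red4: red plastic valve cap: round foot 36 mm diameter, 20 mm high, then a neck 22 mm diameter up to a total height of 55 mm, with a thin white band near the top; 40 to 85 g. Origin: centre of its underside, z up. It starts home in nest 4, under the cover. Absent (None) in some starts.
- jig: fixed test jig, flat aluminium deck, top 10 mm above the table. Origin: on the table; x points away from the robot into the nests, y along the row of nests, z up. In its frame the deck spans x -90 to +102, y -138 to +138 mm; x from -90 to 0 mm is an open apron to stand caps on. Blue hinge posts at y = +-134 mm, x 60 to 100 mm, 88 mm high
- guides: eight steel guides of the jig, 22 mm high above the deck, 6 mm thick, slippery; pairs form four V nests side by side, 64 mm apart, open towards the jig's -x. Each guide is at 35 degrees to the jig's x; a nest's mouth is 60 mm wide at jig x = -1 mm. A cap pushed to +x along the deck stops centred with its foot against both. Same origin and axes as the jig
- nest1 (a point): where the centre of a cap's underside is when it is fully home in nest 1 of the jig: on the deck top, at x = 10 mm, y = -96 mm in the jig's frame; axes as the jig's
- nest2 (a point): where the centre of a cap's underside is when it is fully home in nest 2 of the jig: on the deck top, at x = 10 mm, y = -32 mm in the jig's frame; axes as the jig's
- nest3 (a point): where the centre of a cap's underside is when it is fully home in nest 3 of the jig: on the deck top, at x = 10 mm, y = 32 mm in the jig's frame; axes as the jig's
- nest4 (a point): where the centre of a cap's underside is when it is fully home in nest 4 of the jig: on the deck top, at x = 10 mm, y = 96 mm in the jig's frame; axes as the jig's
- cover (a joint): cover angle, rad: 0 shut (level over the nests), 1.57 upright, 2.1 limit; starts at 0 to 0.3; at 1.9 the space over the nests is clear. Clear sheet 104 mm from hinge to free edge, 256 mm wide, 6 mm thick; lip under the free edge, 6 mm thick, hangs to 46 mm above the table when shut, in front of the necks of caps (a cap far out blocks it). Stays at any angle; 3 to 6 N at the handle moves it; 250 g
- handle (a point): centre of the cover's orange handle: a round bar 18 mm diameter, 30 mm long along the jig's y, on a 12 mm thick stem in its middle, centred on the cover's width, 95 mm from the hinge along the cover and 30 mm above the hinge plane (27 mm above the sheet). Pinched on its two ends (fingers closing along the jig's y, from above) it can turn between the pads while the cover swings
- hinge_mid (a point): middle of the cover's hinge axis, 85 mm above the table, at x = 85 mm, y = 0 in the jig's frame; the axis runs along the jig's y; the cover opens up and away from the robot
- start (a joint): travel of the green start button in m: 0 = up, 0.006 = all the way down; a spring pushes it back up, all the way down takes 5 N
- start_top (a point): centre of the top face of the green start button: 30 mm diameter, pressed straight down, in a yellow round housing 46 mm diameter on a grey block, at x = 66 mm, y = 164 mm in the jig's frame; its top is 73 mm above the table when up
- tray: fixed open blue tray that the caps start in, 180 mm (its x) by 140 mm (its y), walls 30 mm high and 5 mm thick, floor 5 mm thick. Origin: centre of its underside on the table. It stands to the right or to the left of the jig
- bin: fixed open grey bin for the red caps, 140 mm (its x) by 130 mm (its y), walls 40 mm high and 4 mm thick, floor 4 mm thick. Origin: centre of its underside on the table. It stands on the other side of the jig from the tray
- pen: bystander: yellow pen 130 mm long, 11 mm thick, lying on the table to the left, beyond the jig. Origin: middle of its underside, x along it
- tub: bystander: white plastic tub 76 mm diameter, 90 mm high, standing to the right, beyond the jig. Origin: centre of its underside
Not all that is in view belongs to the job. What is shaped like the cap2 but pink or yellow is not meant. What is shaped like the cap3 but yellow is not meant.

How it is judged:
By the outcome, as a careful person would: the job done as asked, in the order asked, and still so for the second after the job is handed in, with the robot touching nothing.
Of cap1, cap2, cap3, cap4 only 2 to 4 are there at a start; the rules pass over those that are not, and their reading is None.
Of red1, red2, red3, red4 only 2 to 3 are there at a start; the rules pass over those that are not, and their reading is None.
At some moment in a run one of cap1, cap2, cap3, cap4 may be knocked a few centimetres aside while the robot is not near it.
It also fails if it takes over 210 s, if anything falls off the work surface, if the arm or the gripper's body presses on something with over 40 N, if the wrist force passes 120 N, or if a joint passes its speed limit or range.

## Working session

There is one attempt and no reset: what is moved stays moved. The work goes in short steps, each a Python script; the robot and the scene stay as the last script left them, time stands still between calls to the robot, and variables do not carry over. Pictures are saved under pics/ and viewed, at most 16 in all, crops included, and the job is handed in when it is done.

```bash
ls; mkdir -p pics; python3 - <<'E'
from rig import robot
import cv2
for n in("side","top"):
    print(n,robot.camera_info(n)); cv2.imwrite(f"pics/{n}0.png",cv2.resize(robot.grab_frame(n)[:,:,::-1],(800,600),interpolation=cv2.INTER_CUBIC))
s=robot.get_state();print(s['time'],s['ee_pos'],s['tool_rot'])
E
```

```text
pics
side {'fx': 525.5168655639519, 'fy': 525.5168655639519, 'cx': 277.86065550314385, 'cy': 214.4971466998442, 'rvec': array([ 2.40757825, -0.3845352 ,  0.17035249]), 'tvec': array([-0.51281826,  0.13566344,  1.44008632])}
top {'fx': 395.3368054054157, 'fy': 395.3368054054157, 'cx': 280.34193879787983, 'cy': 207.57250806401672, 'rvec': array([ 2.05301177, -2.17079122,  0.21900806]), 'tvec': array([-0.04024844,  0.51920291,  0.91852878])}
0.1 [ 0.24489052 -0.57467544  0.22388719] [[ 9.19947805e-01  3.92040558e-01 -4.86038679e-04]
 [ 3.92040856e-01 -9.19947257e-01  1.00553303e-03]
 [-5.29202190e-05 -1.11558492e-03 -9.99999376e-01]]
```

View pics/top0.png

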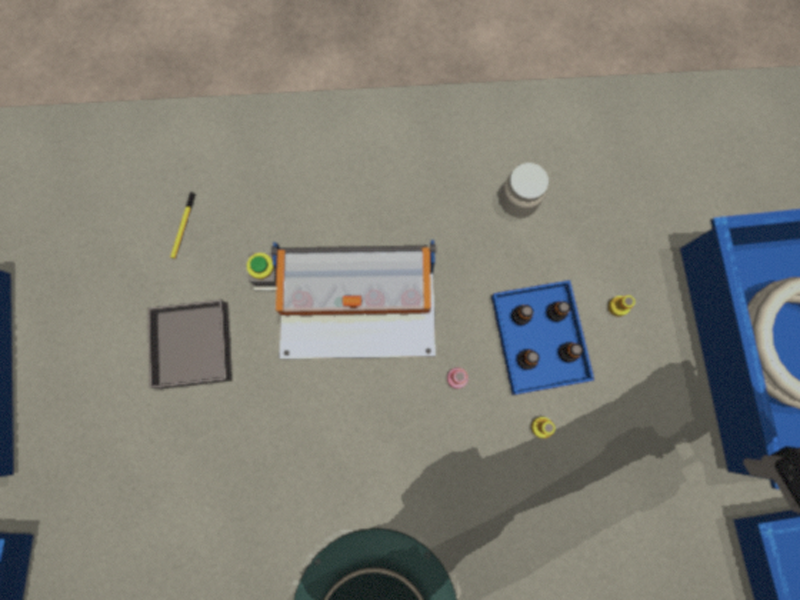

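View pics/side0.png

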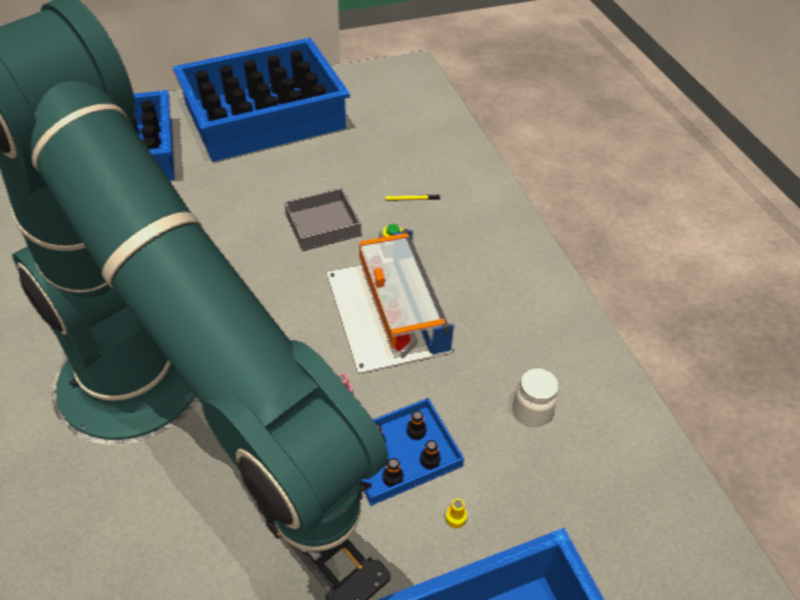

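The top view shows four black caps in the tray at about (523,314), (559,310), (528,358) and (570,351). The lookalikes to avoid are pink (457,378), yellow (622,304) and yellow (543,427). There are reds at (303,298), (374,297) and (411,295), and the nest near (338,297) looks empty. The black caps in the big blue boxes at the sides aren't part of the job. I'll take one close crop to confirm.

```bash
python3 - <<'E'
from rig import robot
import cv2
f=robot.grab_frame("top")[:,:,::-1]
cv2.imwrite("pics/c1.png",cv2.resize(f[160:280,95:255],None,fx=5,fy=5,interpolation=cv2.INTER_CUBIC))
cv2.imwrite("pics/c2.png",cv2.resize(f[160:280,265:425],None,fx=5,fy=5,interpolation=cv2.INTER_CUBIC))
E
python3 - <<'E'
import cv2,numpy as np
a=cv2.imread('pics/top0.png');f=cv2.resize(a,(560,420))
cv2.imwrite("pics/c3.png",cv2.resize(f[160:260,180:320],None,fx=5.7,fy=5.7,interpolation=cv2.INTER_CUBIC))
E
```

```text
(no output)
```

View pics/c1.png

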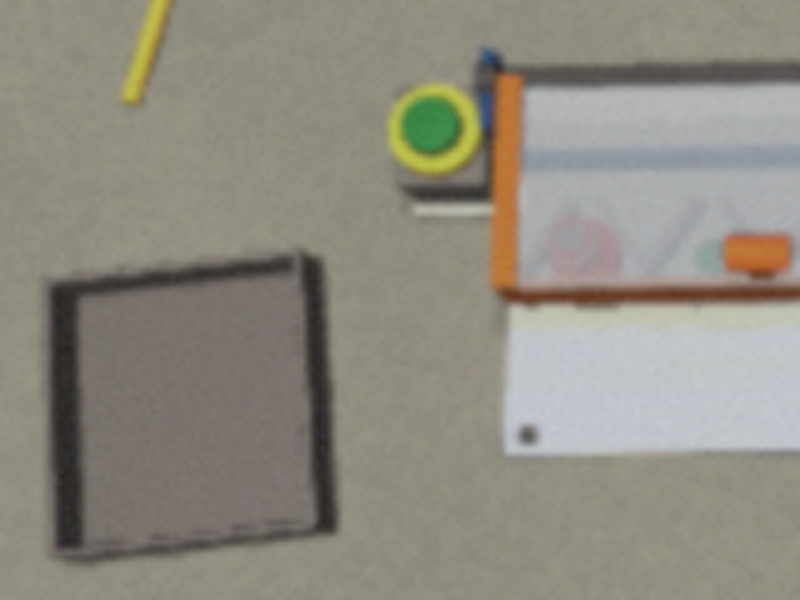

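View pics/c2.png

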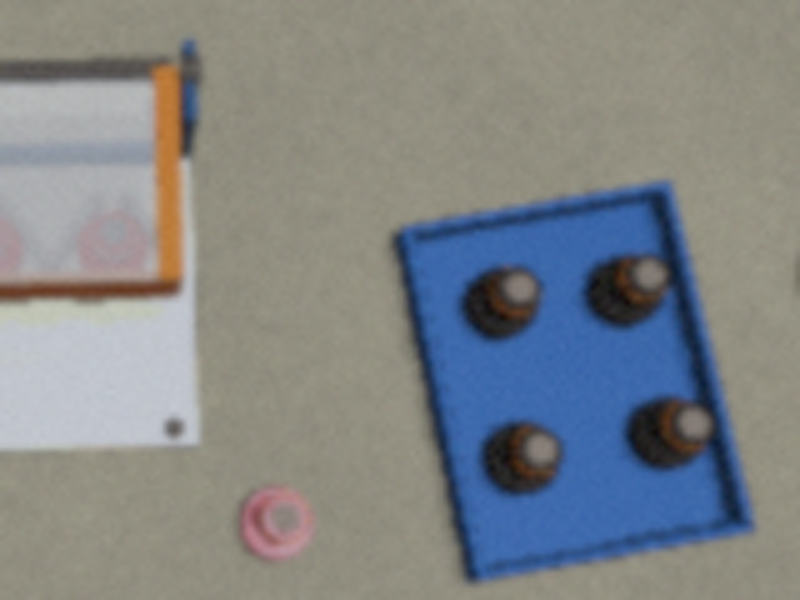

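View pics/c3.png

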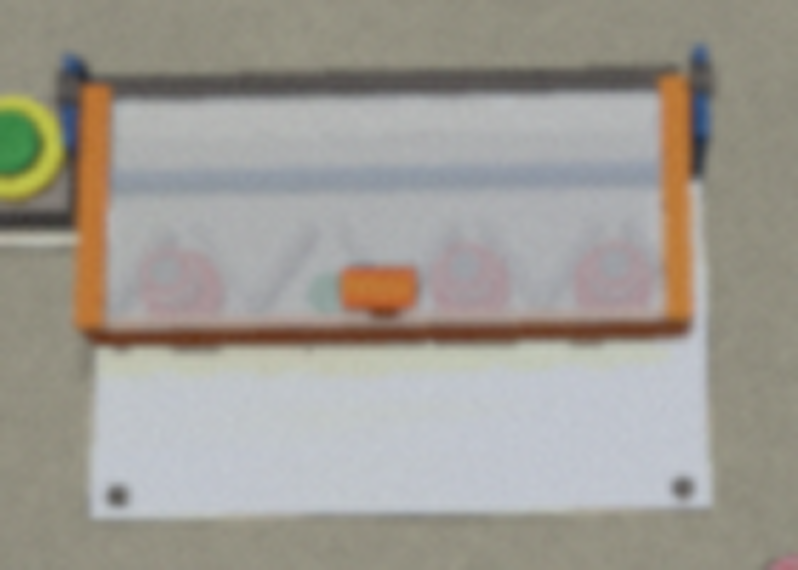

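Close crops: four orange-banded black caps have tops at c2 (520,288), (650,274), (540,450) and (693,424), and the pink lookalike is at (278,522). Reds sit in nests 4, 2 and 1. Something greenish shows in nest 3 beside the handle, so I'll look again once the cover is open.

```bash
cat > h.py <<'E'
import numpy as np, cv2
from rig import robot
from scipy.optimize import least_squares
def plane(name,px,z):
    c=robot.camera_info(name);R=cv2.Rodrigues(c['rvec'])[0];o=-R.T@c['tvec']
    d=R.T@np.array([(px[0]-c['cx'])/c['fx'],(px[1]-c['cy'])/c['fy'],1]);return o+d*(z-o[2])/d[2]
def proj(name,p):
    c=robot.camera_info(name);K=np.array([[c['fx'],0,c['cx']],[0,c['fy'],c['cy']],[0,0,1.]])
    return cv2.projectPoints(np.array(p,float).reshape(-1,1,3),c['rvec'],c['tvec'],K,None)[0][:,0]
def crop(u,x0,y0,s): return [(u[0]+.5)/s-.5+x0,(u[1]+.5)/s-.5+y0]
def fit(local,world):  # planar pose
    L=np.array(local)[:,:2];W=np.array(world)[:,:2]
    r=least_squares(lambda p:((np.array([[np.cos(p[2]),-np.sin(p[2])],[np.sin(p[2]),np.cos(p[2])]])@L.T).T+p[:2]-W).ravel(),[*W.mean(0),0])
    return r.x,np.abs(r.fun).max()
def rz(a):c,s=np.cos(a),np.sin(a);return np.array([[c,-s,0],[s,c,0],[0,0,1.]])
E
python3 - <<'E'
from h import *
np.set_printoptions(precision=4,suppress=True)
c1=lambda u,z:plane("top",crop(u,95,160,5),z)
c2=lambda u,z:plane("top",crop(u,265,160,5),z)
W=[c1((504,454),.01),c2((199,443),.01),c1((431,125),.073)]
print(np.array(W));j,e=fit([(-.09,.138),(-.09,-.138),(.066,.164)],W);print("jig",j,e)
H=np.array([.24650,0])
for z in(.115,.125,.135,.145):
    p=plane("top",(246.3,210.2),z);print("handle",z,rz(-j[2])[:2,:2]@(p[:2]-j[:2]))
for u in[(48,283),(320,255),(335,530),(57,558)]:print("bin",c1(u,.04))
for u in[(400,230),(668,183),(752,525),(472,580)]:print("tray",c2(u,.03))
for u,v in zip([(520,288),(650,274),(540,450),(693,424)],[(500,303),(620,292),(520,459),(665,433)]):print("cap",c2(u,.06),c2(v,.025))
E
```

```text
[[ 0.4273  0.1502  0.01  ]
 [ 0.4176 -0.1241  0.01  ]
 [ 0.583   0.1706  0.073 ]]
jig [ 0.512   0.0096 -0.0352] 0.0010687158547501852
handle 0.115 [-0.0105 -0.0003]
handle 0.125 [-0.0125 -0.0012]
handle 0.135 [-0.0146 -0.0021]
handle 0.145 [-0.0166 -0.0029]
bin [0.5218 0.3698 0.04  ]
bin [0.5284 0.2345 0.04  ]
bin [0.3917 0.2261 0.04  ]
bin [0.3858 0.3605 0.04  ]
tray [ 0.5171 -0.2313  0.03  ]
tray [ 0.5337 -0.3687  0.03  ]
tray [ 0.3605 -0.3897  0.03  ]
tray [ 0.3417 -0.2508  0.03  ]
cap [ 0.4789 -0.2817  0.06  ] [ 0.4778 -0.2789  0.025 ]
cap [ 0.4823 -0.3453  0.06  ] [ 0.4801 -0.3397  0.025 ]
cap [ 0.4001 -0.2833  0.06  ] [ 0.3993 -0.2811  0.025 ]
cap [ 0.4084 -0.3575  0.06  ] [ 0.4081 -0.354   0.025 ]
```

Calibration fits to 1 mm. The cover angle is about 0. Opening it now.

```bash
cat >> h.py <<'E'
J=np.array([0.512,0.0096,-0.0352])
RT=rz(J[2])@np.diag([1.,-1,-1])
def jw(x,y,z): return rz(J[2])@np.array([x,y,0])+[J[0],J[1],z]   # jig frame (m) -> world
def arc(th): a=th+np.arctan2(.03,.095); r=np.hypot(.03,.095); return jw(.085-r*np.cos(a),0,.085+r*np.sin(a))
def save(n,name,box,s):
    x0,y0,x1,y1=box;cv2.imwrite(f"pics/{n}.png",cv2.resize(robot.grab_frame(name)[y0:y1,x0:x1,::-1],None,fx=s,fy=s,interpolation=cv2.INTER_CUBIC))
E
python3 - <<'E'
from h import *
h=arc(0)
robot.move_ptp(h+[0,0,.09],RT)
robot.gripper_to(.055)
robot.move_linear(h+[0,0,.002],.15,threshold=10)
robot.gripper_to(.02)
s=robot.get_state();print(s['time'],s['opening'],s['ee_pos']-h,s['force'])
if .025<s['opening']<.036:
    for th in np.linspace(0,2.0,9)[1:]:
        robot.move_linear(arc(th),.09)
    s=robot.get_state();print(s['time'],s['opening'],s['ee_pos']-arc(2.),s['force'])
    robot.gripper_to(.055)
    robot.move_linear(s['ee_pos']+[0,0,.1],.25)
    robot.move_ptp(jw(.0,-.05,.28)+[-.05,0,0],RT)
    robot.move_ptp(np.array([.40,-.10,.3]),RT)
print(robot.get_state()['time'])
save("s1","side",(220,130,380,250),5)
save("t1","top",(175,160,335,280),5)
E
```

```text
4.45 0.029935018240304364 [ 0.00014435 -0.00089433  0.00225704] [-0.21013015 -6.1528841   2.66994703]
7.8333 0.02834821230540755 [ 0.002459   -0.00154579  0.00163388] [ 8.94013735 -6.67171392  8.75971132]
10.3
```

View pics/s1.png

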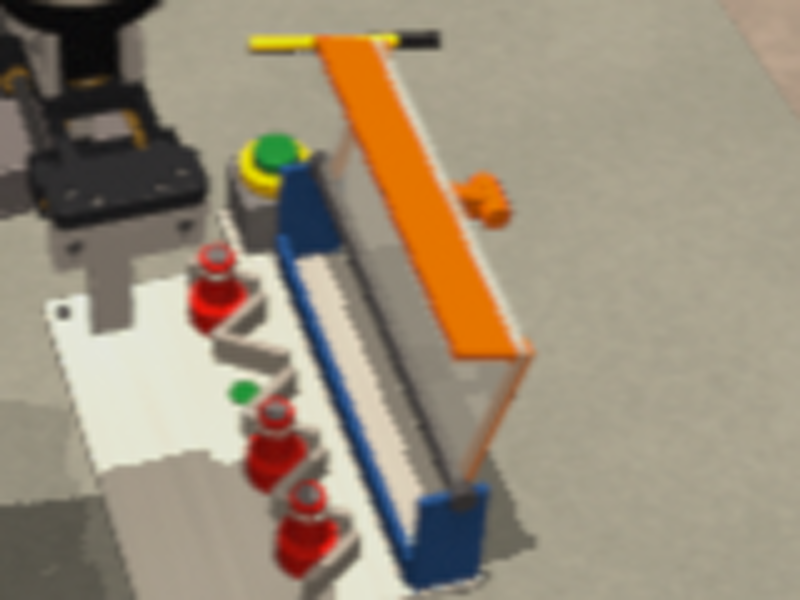

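The cover stands open past upright. Reds are in nests 1, 2 and 4, and nest 3 has only a flat green dot on the deck, possibly a nest marker. I'll clear the reds now.

```bash
cat >> h.py <<'E'
BIN=np.array([.457,.298]);BY=.065
def up(z,v=.3):
    p=robot.get_state()['ee_pos'].copy();p[2]=z;robot.move_linear(p,v)
def pick(p,z,o=.046):
    robot.move_ptp(np.array([p[0],p[1],.15]),RT); robot.gripper_to(o)
    hit=robot.move_linear(np.array([p[0],p[1],z]),.2,threshold=12)
    robot.gripper_to(.015); s=robot.get_state()
    print("pick t%.1f op%.4f hit%s z%.4f"%(s['time'],s['opening'],hit,s['ee_pos'][2]))
    up(.17); o2=robot.get_state()['opening']
    return .018<o2<.026
E
python3 - <<'E'
from h import *
for y,bx in((.096,.042),(-.032,0),(-.096,-.042)):
    if not pick(jw(.010,y,0),.055): print("FAIL",y);break
    b=rz(BY)@np.array([bx,0,0]);b=np.array([BIN[0]+b[0],BIN[1]+b[1],.17])
    robot.move_ptp(b,RT)
    robot.move_linear(np.array([b[0],b[1],.051]),.2,threshold=10)
    robot.gripper_to(.046); up(.17)
robot.move_ptp(np.array([.35,.15,.3]),RT)
print(robot.get_state()['time'])
save("t2","top",(100,160,420,280),2.5)
save("s2","side",(200,120,340,225),5)
E
```

```text
pick t12.9 op0.0213 hitTrue z0.0505
pick t18.8 op0.0212 hitFalse z0.0554
pick t25.1 op0.0215 hitFalse z0.0555
29.85
```

View pics/t2.png

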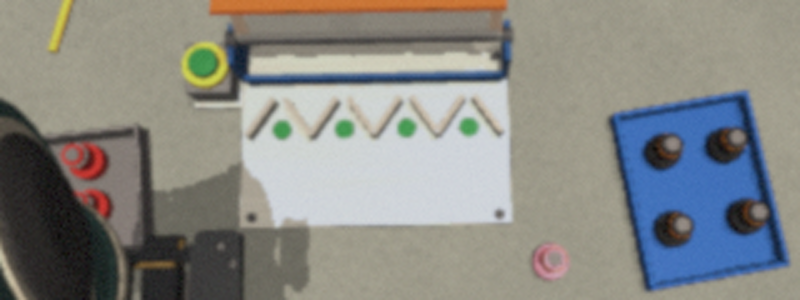

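View pics/s2.png

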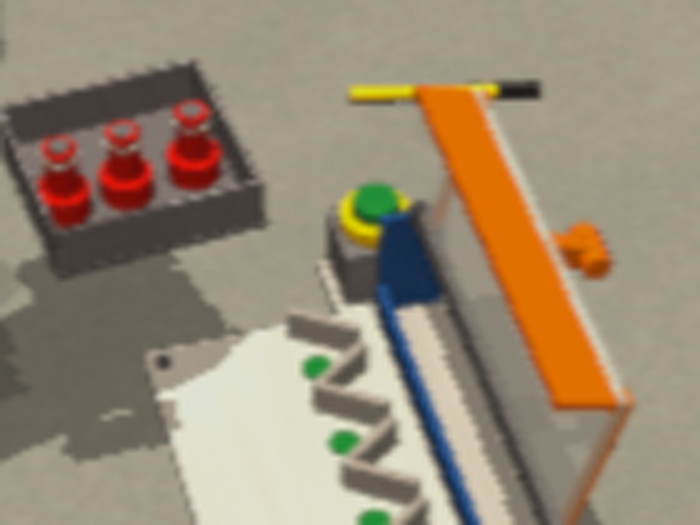

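All three reds stand in the bin. Every nest has a green dot, so they're just markers. The tray caps haven't moved. I'll do the first black cap, checking its position by template match before picking.

```bash
cat >> h.py <<'E'
CAPS=[(.4789,-.2815),(.4820,-.3443),(.4000,-.2830),(.4083,-.3570)]
def check(i):
    ref=cv2.imread("pics/ref.png");f=robot.grab_frame("top")[:,:,::-1].copy()
    u,v=np.round(proj("top",[*CAPS[i],.04])[0]).astype(int)
    r=cv2.matchTemplate(f[v-24:v+25,u-24:u+25],ref[v-9:v+10,u-9:u+10],cv2.TM_CCOEFF_NORMED)
    _,m,_,l=cv2.minMaxLoc(r);d=(l[0]-15,l[1]-15);print("check",i,"score %.2f"%m,d)
    return m>.7 and max(map(abs,d))<=1
def push(y):
    robot.move_linear(jw(-.064,y,.059),.15); robot.move_linear(jw(-.064,y,.036),.15)
    robot.gripper_to(0)
    robot.move_linear(jw(-.024,y,.036),.08)
    hit=robot.move_linear(jw(-.010,y,.036),.03,threshold=6)
    s=robot.get_state();print("push",hit,"jig x",(rz(-J[2])@(s['ee_pos']-[*J[:2],0]))[:2],s['force'])
    robot.move_linear(jw(-.05,y,.036),.15);up(.16)
def black(i,y):
    if not check(i): print("MOVED",i);return False
    if not pick(CAPS[i],.053): print("FAIL",i);return False
    robot.move_ptp(jw(-.028,y,.13),RT)
    hit=robot.move_linear(jw(-.028,y,.0585),.15,threshold=10)
    s=robot.get_state();print("place",hit,s['ee_pos'][2]);robot.gripper_to(.046)
    push(y);print("t",robot.get_state()['time']);return True
E
python3 - <<'E'
from h import *
cv2.imwrite("pics/ref.png",robot.grab_frame("top")[:,:,::-1])
t=np.array([rz(-J[2])@(plane("top",crop(u,100,160,2.5),.01)-[*J[:2],0]) for u in((282,130),(344,129),(406,128),(469,127))])
print(t.round(4))
black(0,.096)
robot.move_ptp(np.array([.35,-.15,.3]),RT)
save("t3","top",(180,160,320,265),5)
E
```

```text
[[ 0.0089  0.096   0.01  ]
 [ 0.0086  0.0323  0.01  ]
 [ 0.0083 -0.0315  0.01  ]
 [ 0.008  -0.0962  0.01  ]]
check 0 score 1.00 (0, 0)
pick t33.1 op0.0215 hitFalse z0.0536
place True 0.056921314126051004
push True jig x [-0.0170631   0.09579982] [-1.77633624 -0.07507499  0.14633348]
t 39.65
```

View pics/t3.png

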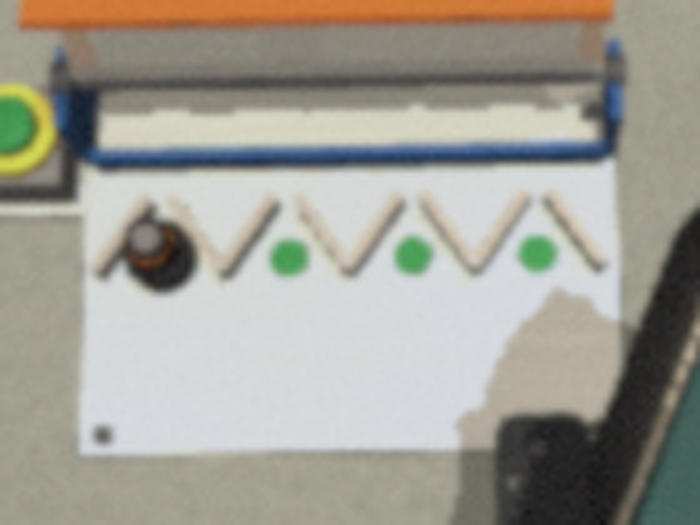

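The first cap is seated: its foot is at about (162,258), touching both guides and covering the dot. On to the other three.

```bash
python3 - <<'E'
from h import *
for i,y in((2,.032),(1,-.032),(3,-.096)):
    if not black(i,y): break
robot.move_ptp(np.array([.33,.16,.3]),RT)
print(robot.get_state()['time'])
save("t4","top",(180,160,320,265),5)
save("t4b","top",(100,140,420,300),2.5)
save("s4","side",(210,140,350,245),5)
E
```

```text
check 2 score 0.39 (-1, 15)
MOVED 2
42.1333
```

View pics/t4b.png

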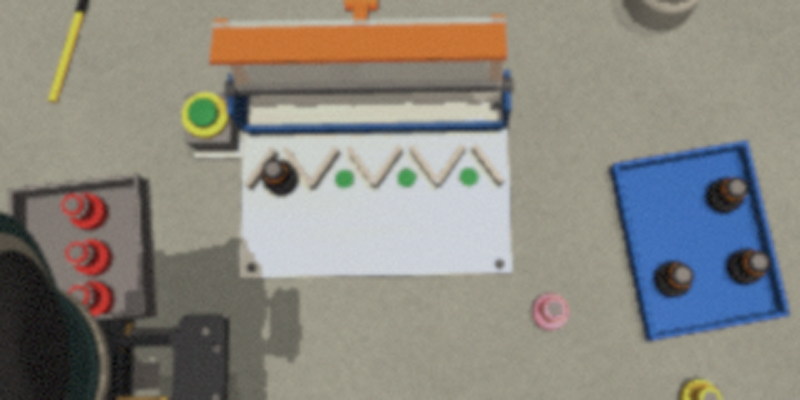

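That was a false alarm: the parked arm hid the cap, which is still at (680,274). The other caps are also in place. I'll check from the clear parking pose instead.

```bash
python3 - <<'E'
from h import *
for i,y in((2,.032),(1,-.032),(3,-.096)):
    if not black(i,y): break
    robot.move_ptp(np.array([.36,.15,.25]),RT)
robot.move_ptp(np.array([.33,.16,.3]),RT)
print(robot.get_state()['time'])
save("t5","top",(180,160,320,265),5)
save("t5b","top",(100,140,420,300),2.5)
E
```

```text
check 2 score 1.00 (0, 0)
pick t46.0 op0.0215 hitFalse z0.0535
place True 0.056570826363989996
push True jig x [-0.01727802  0.03177332] [-1.18612251 -0.71215293  2.40306802]
t 52.4
check 1 score 1.00 (0, 0)
pick t57.0 op0.0216 hitFalse z0.0536
place True 0.056956938673322514
push True jig x [-0.01751157 -0.03223651] [-1.56409195 -0.77686111  1.35243626]
t 63.3417
check 3 score 1.00 (0, 0)
pick t68.1 op0.0213 hitFalse z0.0536
place True 0.05663994972416939
push True jig x [-0.01778909 -0.09616196] [-1.84803058  0.32756315  1.41209503]
t 74.3
75.7
```

View pics/t5.png

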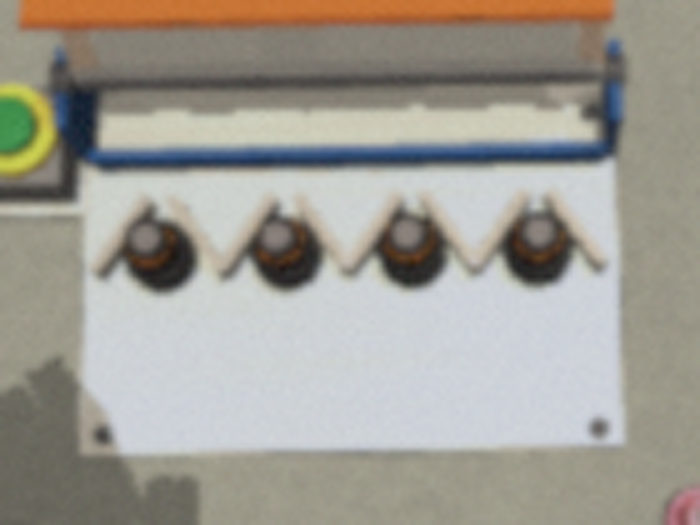

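All four caps are against both guides, with feet at (162,258), (287,258), (412,256) and (537,254). The push stops follow the marker dots to 0.1 mm. Now I'll lower the cover gently.

```bash
cat >> h.py <<'E'
H2=arc(2.0)+[.001,-.001,.001]
J=np.array([0.512,0.0096,-0.0399]);J[:2]+=(rz(-.0352)@[-.0015,0,0])[:2];RT=rz(J[2])@np.diag([1.,-1,-1])
E
python3 - <<'E'
from h import *
print(np.round((H2-arc(2.0))*1e3,1))
robot.gripper_to(.055)
robot.move_ptp(H2+[0,0,.11],RT)
hit=robot.move_linear(H2,.12,threshold=10)
robot.gripper_to(.02)
s=robot.get_state();print(s['time'],hit,s['opening'],s['force'])
if .025<s['opening']<.036:
    for th in np.linspace(2.0,.1,10)[1:]:
        robot.move_linear(arc(th),.07)
    print(robot.get_state()['force'])
    hit=robot.move_linear(arc(-.02),.03,threshold=10)
    s=robot.get_state();print(s['time'],hit,(s['ee_pos']-arc(0))*1e3,s['force'])
    robot.gripper_to(.055);up(.2)
    robot.gripper_to(0)
    p=arc(0);p[2]=.155;robot.move_linear(p,.15);p[2]=.136
    hit=robot.move_linear(p,.03,threshold=9)
    s=robot.get_state();print("press",hit,s['ee_pos'][2],s['force'])
    up(.2)
robot.move_ptp(np.array([.33,.16,.3]),RT)
print(robot.get_state()['time'])
save("t6","top",(150,150,310,270),5)
save("s6","side",(200,120,360,240),5)
E
```

```text
[ 2.5 -0.3  1. ]
79.7417 False 0.029194749850562234 [-0.8811938  -4.09135393  3.70399734]
[ 1.81167643 -8.74390477 -4.53903029]
84.025 True [ 3.36685079 -1.09706509  8.1749168 ] [ 2.40524201  1.0158068  -2.54808234]
press True 0.14263615125713391 [-3.89804295 -1.59853843 17.8977157 ]
88.2
```

View pics/s6.png

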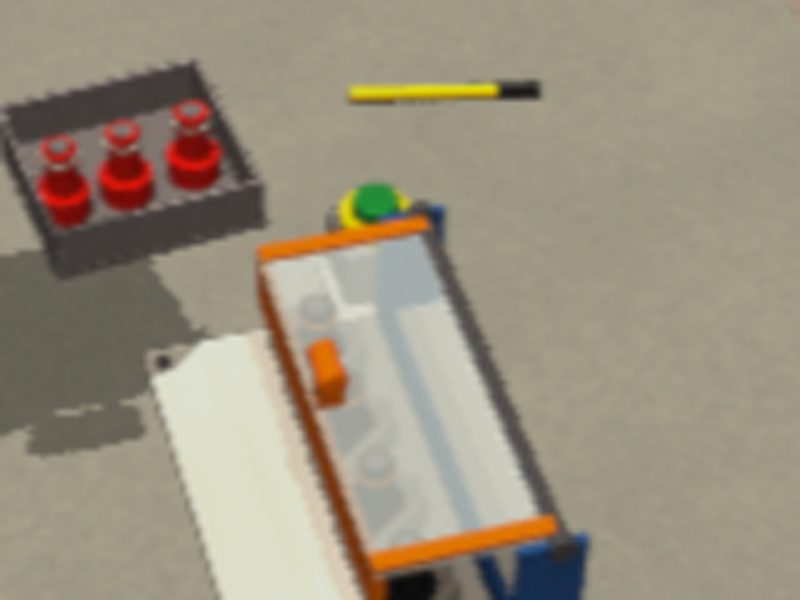

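The cover is level and shut: the press bottomed with the fingertip at z 0.1236 m, against 0.124 expected. Now the start button.

```bash
python3 - <<'E'
from h import *
b=jw(.066,.164,0);print(b);b[:2]=(b[:2]+[.583,.1706])/2
robot.gripper_to(0)
robot.move_ptp(b+[0,0,.15],RT)
robot.move_linear(b+[0,0,.096],.12)
print(robot.get_state()['force'])
hit=robot.move_linear(b+[0,0,.080],.015,threshold=14)
s=robot.get_state();print(hit,s['ee_pos'],s['force'])
robot.pause(.3);s=robot.get_state();print(s['ee_pos'][2],s['force'])
up(.16,.1)
robot.move_ptp(np.array([.33,.16,.3]),RT);robot.pause(.5)
print(robot.get_state()['time'])
save("t7","top",(150,150,310,270),5)
E
```

```text
[0.58299026 0.17088956 0.        ]
[-0.85169882  0.30564037  0.04687624]
True [0.58341388 0.17100716 0.0901766 ] [-2.63938134 -2.05597514 13.84830376]
0.09018052538653268 [-3.31627184 -2.36757549 12.67907112]
94.2
```

View pics/t7.png

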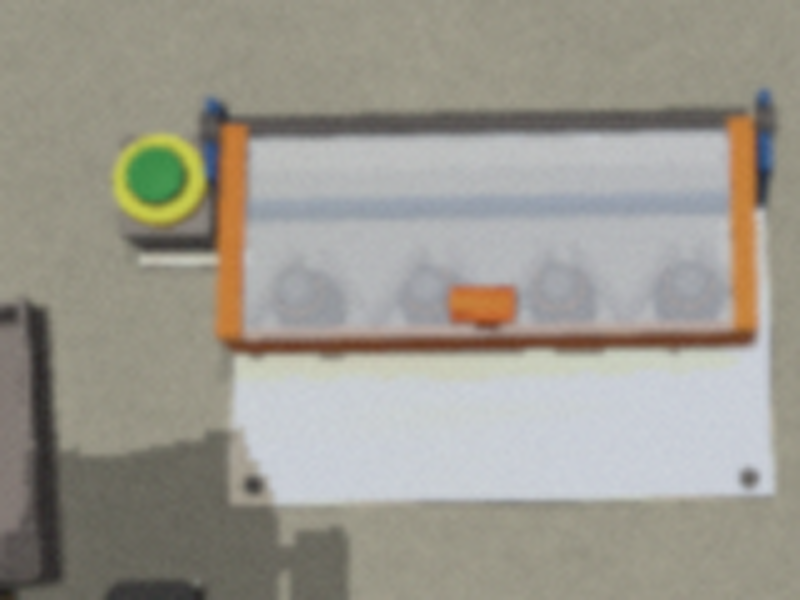

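The cover is shut with all four caps under it, and the button is back up at (157,176). It only bottomed at 2 mm of travel though, so the closed finger pair probably landed on the housing rim. I'll press again with a single fingertip.

```bash
python3 - <<'E'
from h import *
b=jw(.066,.164,0)
robot.move_ptp(b+[0,0,.17]+rz(J[2])@[0,.041,0],RT)
robot.gripper_to(.07);o=robot.get_state()['opening']
t=b+rz(J[2])@[0,o/2+.006,0]
robot.move_linear(t+[0,0,.096],.12)
for z in(.092,.089,.087,.0855,.084):
    hit=robot.move_linear(t+[0,0,z],.015,threshold=14)
    s=robot.get_state();print(hit,s['ee_pos'],s['force'])
    if hit or s['force'][2]>18: break
robot.pause(.3);s=robot.get_state();print(s['ee_pos'][2],s['force'],o)
up(.16,.1)
E
```

```text
False [0.58503824 0.21218936 0.09242851] [0.75294367 1.26755967 3.10545102]
True [0.58520183 0.21233915 0.09004904] [-2.41577409 -2.43585536 12.79263959]
0.09007858762119669 [-3.09793843 -1.24274052 12.7896616 ] 0.0701246215792116
```

It stopped at the same depth, so I'll log force against depth and take a picture while pressed.

```bash
python3 - <<'E'
from h import *
b=jw(.066,.164,0)
t=b+rz(J[2])@[0,.041,0]
robot.move_linear(t+[0,0,.098],.12);robot.pause(.2)
for z in np.arange(.097,.082,-.001):
    robot.move_linear(t+[0,0,z],.02);robot.pause(.1)
    s=robot.get_state();print("%.4f %.4f"%(z,s['ee_pos'][2]),s['force'].round(1),s['moment'].round(2))
    if s['force'][2]>22: break
save("s8","side",(220,110,340,200),6.6)
print(s['time'])
E
```

```text
0.0970 0.0970 [-0.4 -0.6  0.2] [ 0.   -0.    0.03]
0.0960 0.0961 [0.9 0.5 1.6] [ 0.01 -0.12  0.04]
0.0950 0.0951 [0.1 0.3 1.8] [ 0.09 -0.23  0.05]
0.0940 0.0940 [1.8 0.9 3.2] [ 0.09 -0.29  0.09]
0.0930 0.0931 [1.5 1.  3.5] [ 0.1  -0.28  0.01]
0.0920 0.0921 [2.  0.7 3.4] [ 0.07 -0.31  0.04]
0.0910 0.0910 [1.5 1.8 4. ] [ 0.09 -0.35  0.07]
0.0900 0.0902 [1.  1.4 8.2] [-0.12 -0.1   0.03]
0.0890 0.0899 [-3.5 -0.  19.8] [-0.86  0.73 -0.08]
0.0880 0.0896 [-7.3 -2.1 29.2] [-1.63  1.58 -0.24]
103.7583
```

View pics/s8.png

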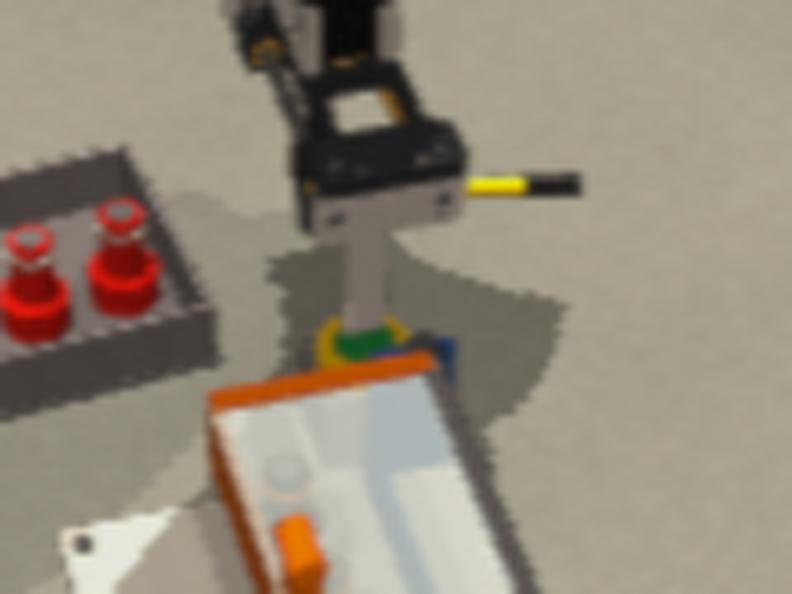

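The profile is clear: spring contact at 0.096, about 4 N at 0.091, then a hard stop at 0.090. That's the full 6 mm of travel, so the button simply sits about 4 mm higher than I assumed. Because of that height difference I'll re-check the cover with one stepped press.

```bash
python3 - <<'E'
from h import *
up(.2,.1); robot.gripper_to(0)
p=arc(0);p[2]=.2;robot.move_ptp(p,RT)
p[2]=.148;robot.move_linear(p,.12);robot.pause(.2)
for z in np.arange(.147,.134,-.001):
    p[2]=z;robot.move_linear(p,.02);robot.pause(.1)
    s=robot.get_state();print("%.4f %.4f"%(z,s['ee_pos'][2]),s['force'].round(1))
    if s['force'][2]>20: break
up(.2,.1)
robot.move_ptp(np.array([.33,.16,.3]),RT);robot.pause(.3)
print(robot.get_state()['time'])
save("s9","side",(200,120,360,240),5)
f=robot.grab_frame("top")[:,:,::-1].copy()
g=cv2.resize(cv2.imread("pics/top0.png"),(560,420),interpolation=cv2.INTER_AREA)
for x0,y0,x1,y1 in((236,202,256,218),(190,165,205,225),(288,165,305,220)):
    print(cv2.phaseCorrelate(cv2.cvtColor(g[y0:y1,x0:x1],6).astype(np.float32),cv2.cvtColor(f[y0:y1,x0:x1],6).astype(np.float32)))
E
```

```text
0.1470 0.1471 [-0.6 -0.1 -0.4]
0.1460 0.1460 [0.4 0.4 0.5]
0.1450 0.1450 [ 0.5 -0.3 -0. ]
0.1440 0.1440 [ 0.7 -0.9  0.3]
0.1430 0.1431 [-0.4 -0.   4.3]
0.1420 0.1427 [-4.5  0.2 18.5]
0.1410 0.1423 [-10.3  -0.8  33.3]
112.325
((-0.03709935851481738, 0.20206540689648733), 0.8028578013181686)
((0.6150457829936267, 0.026758313017662516), 0.9451384162902832)
((-0.031107554826643735, 0.04634834773793273), 0.959839235190992)
```

View pics/s9.png

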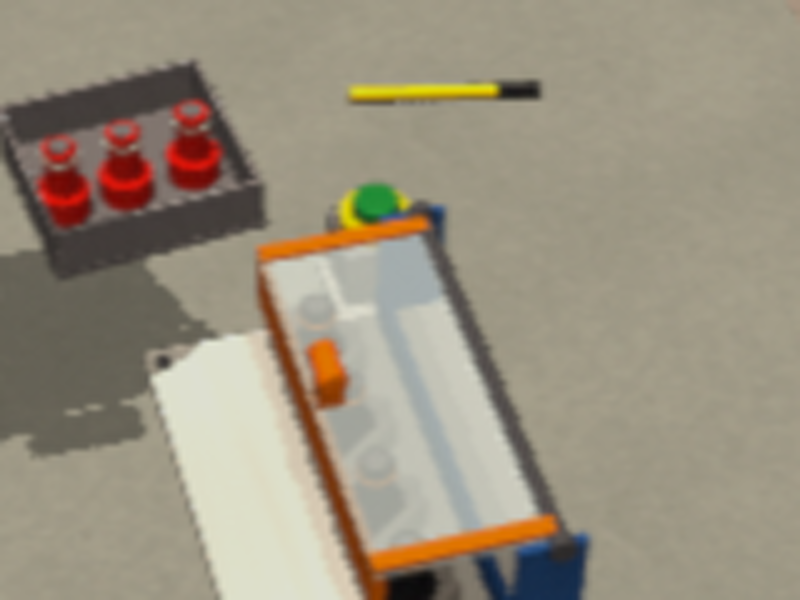

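The cover stops hard at 0.143 with no further travel, so it is fully shut. In picture s8 the finger looked off-centre on the button. I'll compare its projected position with the picture before trusting that press.

```bash
python3 - <<'E'
from h import *
b=jw(.066,.164,0)
for dz in(.067,.071,.073,.077):
  print(dz,"s8",((proj("side",[b+[0,0,dz]])[0]-[220,110])*6.6).round(),"s9",((proj("side",[b+[0,0,dz]])[0]-[200,120])*5).round(),"t7",((proj("top",[b+[0,0,dz]])[0]-[150,150])*5).round())
print([((proj("side",[b+rz(J[2])@[dx,dy,.071]])[0]-[220,110])*6.6).round() for dx,dy in((.015,0),(-.015,0),(0,.015),(0,-.015))])
f=robot.grab_frame("side")
hsv=cv2.cvtColor(f,cv2.COLOR_RGB2HSV);m=(cv2.inRange(hsv,(45,100,40),(85,255,255)));ys,xs=np.nonzero(m[140:175,255:300]);print("side green",xs.mean()+255,ys.mean()+140,xs.min()+255,xs.max()+255,ys.min()+140,ys.max()+140)
f=robot.grab_frame("top");hsv=cv2.cvtColor(f,cv2.COLOR_RGB2HSV);m=(cv2.inRange(hsv,(45,100,40),(85,255,255)));ys,xs=np.nonzero(m[160:210,160:200]);print("top green",xs.mean()+160,ys.mean()+160,len(xs))
print(proj("side",[b+[0,0,.073]]),proj("top",[b+[0,0,.073]]))
E
```

```text
0.067 s8 [353. 337.] s9 [368. 205.] t7 [156. 176.]
0.071 s8 [353. 331.] s9 [368. 201.] t7 [154. 174.]
0.073 s8 [353. 328.] s9 [368. 198.] t7 [153. 173.]
0.077 s8 [354. 322.] s9 [368. 194.] t7 [151. 171.]
[array([384., 325.]), array([322., 337.]), array([345., 310.]), array([362., 352.])]
side green 274.48979591836735 159.91836734693877 271 278 157 163
top green 180.74489795918367 184.60204081632654 98
[[273.54942025 159.66481553]] [[180.6675355  184.62225761]]
```

In s8 the green disc is sunk below the yellow ring's far rim, whereas in s9 it stands proud. With the 6 mm spring-to-stop profile, that confirms a full press and return. Everything is in place, so I'm handing in.

```bash
python3 -c "
from rig import robot
print(robot.sign_off())"
```

```text
the job is handed in; nothing more can be done
None
```

I handed the job in at about 112 s: three red caps are in the bin, four black caps are home in the nests, the cover is fully shut, and the start button was pressed all the way down and sprang back.

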